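# Slide the inspection camera to its marked stop

## Robot

A 6-joint arm with a two-finger parallel gripper is mounted at the origin on a cart in front of the work surface, level with it; the furniture and walls round the work are solid. World frame = base frame: x ahead of the robot, y to its left, z up, the work surface at z = 0. Lengths are in m, angles in degrees, forces in N, time in s.
With the tool pointing down it reaches from about 0.425 to 0.95 m from the base axis. Payload 3.5 kg.
Tool frame: the origin (TCP) lies midway between the tips of the shut fingers; the grasp point (between the pads) lies 19 mm behind it; z points along the fingers, y is the line along which they close (so a half turn about z gives the same grasp; the last joint's range is limited). The gripper opens to 85 mm and grips with 20 to 120 N. Pads are 22 mm wide; open, the fingers measure 114 mm over their backs; the gripper's body (76 mm by 85 mm) begins 54 mm behind the grasp point. The pads swing forward as they close: fully open they stand 13 mm farther back than shut.
Start: joints at [59.53, 16.404, 90.338, -0, 73.258, -8.594], TCP at [0.251, 0.626, 0.231] pointing down, gripper open.
Joint ranges: [-158.93, 158.93], [-51.34, 127.21], [12.03, 142.37], [-87.48, 267.48], [13.55, 161.25], [-162.69, 162.69]. Speed limits (degrees/s): [159.86, 159.86, 180, 180, 180, 180].

## Interface

Orientations are given as a 3x3 rotation matrix whose columns are the frame's x, y, z axes.
In Python, from plant import arm gives the robot as it stands. The module is installed in compiled form; this text tells all that it offers.
- The arm moves only by the tool jog_arm, never from a script. Its argument "rows" is text: rows parted by semicolons, each of 5 numbers parted by spaces: the shift along the world's x, y, z in m, then the turn about the world's z in rad, then the gripper's target within -1 to 1 (fully open at 1, half-way at 0, shut at -1). In form: tx ty tz roll claw; .... A call has 1 to 20 rows; each row shifts and turns the commanded pose from where the row before left it; what a row does not reach is not made up. A row lasts 1/10 s, in which the tool goes at most 50 mm and 8.59 degrees, less where a joint would pass 70% of its speed; a pose out of reach is approached as far as the arm can. A call with a gripper value outside its range is refused whole. The fingers move at their own pace and stop on an object; "squeeze" is the grip in N (left out, the last holds). Time passes only in rows, so rows that do not move let the fingers close. It gives the time, the measured TCP pose, the force, the opening and the grip force at its end, in the units of the state.
- arm.sense(): the state, without advancing time (a new reading comes with each control period).
- arm.snapshot(name): name is "scene" or "top" or "wrist"; returns a dict with "image" (480x640x3 uint8, red, green, blue), "depth" (480x640 float32, m along the optical axis (not along the pixel's ray), 0 where there is no reading), "fx", "fy", "cx", "cy" (pixels), "D" ([k1, k2, p1, p2, k3] as OpenCV has them; the pictures are not rectified), "eye" and "rotation" of the camera in the world; the wrist camera has in their place "T_tool_cam" (4x4, takes a point from camera to tool coordinates, whose origin is the TCP and whose axes are the flange's). Camera axes: x right, y down, z forward; pixel columns grow to the right and rows downward; lengths in m; the calibration is good to about 2 mm. A picture is of the moment at which its call begins: read the wrist's pose just before it.
- arm.job_done(): hands the job in; it is judged then, once.
The state is a dict: "time": time; "joint_pos": joint angles; "dq": joint speeds; "effort": joint torques, N m; "tcp_pos": TCP position; "ee_rot": TCP orientation; "force": force on the tool from outside, world axes, zero at the start; "moment": the same for the moment, N m; "width": opening from 0.0 (shut) to 1.0 (fully open); "finger_force": force on a finger pad.
Only numpy, scipy, OpenCV 4.12 (cv2) and the standard library are available. Lean on these libraries where they do the work, as an engineer would, in place of code of your own. Each camera call takes 0.05 s, during which the arm holds its last target. There are 200 camera calls.

## Task

The small inspection camera hangs on a saddle that a spring brake holds on the short raised rail between the two instruments. Press down the pad in the middle of the saddle to free the brake and, keeping it pressed, gently push the saddle along the rail until it meets the marked stop, the one with the round-headed pin on top; then let the pad come up again so that the brake holds the camera there. Never force the saddle along while its brake is on, and leave the loose things near the rail where they are.

Things in the scene. Friction and masses are not known exactly. Their poses are not given: they have to be found in the camera images.
- camera_rail: Fixed rail, its place and yaw vary: an aluminium beam 280 mm long (along its own x), 22 mm wide, underside at z 80 mm and top at z 104 mm, on two dark pillars 122 mm either side of the middle (foot plates 46 x 66 mm). Origin on the bench under the beam's middle; x runs along the beam (roughly away from the robot), z up.
- saddle (a joint): Position of the saddle's middle along the rail's own x, in m from the rail's middle (range -0.085 to 0.085; the stops end it sooner). With the brake off it slides with about 3 N; with the brake on it holds against about 10 N, and it must not be moved that way.
- saddle_mid (a point): Middle of the grey saddle, under the pad, at z 112 mm. The saddle is 80 mm long and 44 mm wide; its flat ends meet the stops. On each end it has an upright lug 12 mm thick, 44 mm wide, top at z 134 mm, with 56 mm of room between the lugs. The black camera, 34 mm across, z 59 to 120 mm, hangs on its side, 50 mm toward the rail's own +y.
- release_pad (a joint): How far the pad is pressed, in m: 0 up (brake on), 0.008 fully down. It starts to move at about 9 N and needs about 12 N at the bottom, where it meets a hard end. The brake is off once the pad is 1 mm or more down, and grips again when the pad is let up.
- pad_top (a point): Middle of the top face of the ribbed dark rubber pad, 52 mm along the rail by 26 mm across, midway between the lugs; z 122 mm when up, and it moves with saddle and pad. The lugs stand 12 mm higher than the pad when it is up: a fingertip on the pad can push on the lug ahead of it.
- marked_stop: Fixed steel stop clamped on the rail beyond one end of the saddle (which end varies): a block 16 mm along the rail, 42 mm across, top at z 120 mm, carrying an upright pin with a round head 24 mm across, its top at z 142 mm. Origin on the rail's axis in the middle of the block, at z 104 mm. When the saddle meets it, the saddle's middle is 48 mm from this origin.
- plain_stop: The other stop, at the saddle's other end: the same block without any pin, flat on top. Origin alike.
- circuit_board: Loose green circuit board 100 x 65 x 26 mm on the bench under the camera, its long side about along the rail. Origin under its middle. A bystander.
- battery: Loose block battery 18 x 27 x 48 mm standing on the bench beside the rail. Origin under its middle. A bystander.
- flux_tin: Loose round tin, 52 mm across and 22 mm high, on the bench nearer the robot. Origin under its middle. A bystander.
- screwdriver: Loose fine screwdriver 146 mm long lying on the bench to the left. Origin under its middle. A bystander.

How it is judged:
By the outcome, as a careful person would: the job done as asked, in the order asked, and still so for the second after the job is handed in, with the robot touching nothing.
It also fails if it takes over 32 s, if anything falls off the work surface, if the arm or the gripper's body presses on something with over 40 N, if the wrist force passes 120 N, or if a joint passes its speed limit or range.

## Working session

There is one attempt and no reset: what is moved stays moved. The work goes in short steps, Python scripts to look and compute and a tool call to move; the robot and the scene stay as the last step left them, time stands still between calls to the robot, and variables do not carry over. Pictures are saved under pics/ and viewed, at most 10 in all, crops included, and the job is handed in when it is done.

Besides the shell and the picture viewer there is one more tool, called by a JSON object that holds its "fn" and its "kwargs". jog_arm: Moves the arm, as the interface text tells. Its arguments: {"type":"object","properties":{"rows":{"type":"string"},"squeeze":{"type":"number"}},"required":["rows"]}

```bash
mkdir -p pics; cat > h.py <<'E'
import numpy as np, cv2
from plant import arm
def snap(n):
    s=arm.sense(); d=arm.snapshot(n)
    if 'eye' in d: R,t=np.array(d['rotation']),np.array(d['eye'])
    else:
        T=np.array(d['T_tool_cam']);Rt=np.array(s['ee_rot']);R=Rt@T[:3,:3];t=np.array(s['tcp_pos'])+Rt@T[:3,3]
    d['R'],d['t']=R,t
    return d
def K(d): return np.array([[d['fx'],0,d['cx']],[0,d['fy'],d['cy']],[0,0,1.]])
def cloud(d):
    v,u=np.mgrid[:480,:640]
    p=cv2.undistortPoints(np.stack([u.ravel(),v.ravel()],1).astype(np.float32)[:,None],K(d),np.array(d['D'],float))[:,0]
    z=d['depth'].ravel()
    P=np.c_[p*z[:,None],z]@d['R'].T+d['t']; P[z==0]=np.nan
    return P.reshape(480,640,3)
def atz(d,uv,z):
    p=cv2.undistortPoints(np.array(uv,np.float32).reshape(-1,1,2),K(d),np.array(d['D'],float))[:,0]
    r=np.c_[p,np.ones(len(p))]@d['R'].T
    return d['t']+r*((z-d['t'][2])/r[:,2])[:,None]
def save(n,im): cv2.imwrite('pics/'+n,cv2.cvtColor(im,cv2.COLOR_RGB2BGR))
E
python3 - <<'E'
from h import *
s=arm.sense();print(s['time'],s['tcp_pos'],s['ee_rot'],s['width'],s['force'])
import pickle
for n in('top','scene'):
    d=snap(n);save(n+'.png',d['image']);pickle.dump(d,open(n+'.pkl','wb'));print(d['t'],d['R'])
E
```

```text
0.0 [0.25115188 0.62582777 0.22992831] [[-9.27985532e-01  3.72614234e-01 -1.21872960e-03]
 [ 3.72616041e-01  9.27983372e-01 -2.03640443e-03]
 [ 3.72167533e-04 -2.34387204e-03 -9.99997184e-01]] 0.9993751566846908 [-0.2135482  -0.68706077  0.39679289]
[0.3866592  0.08727999 1.04974536] [[-0.00167339 -0.99262229  0.12123611]
 [-0.99958359  0.00515282  0.02839176]
 [-0.028807   -0.12113811 -0.99221757]]
[ 0.27200915 -0.4355693   0.7768692 ] [[ 0.91851926 -0.28960957  0.26916289]
 [-0.39528135 -0.68755883  0.60911042]
 [ 0.00866112 -0.66587472 -0.7460133 ]]
```

View pics/top.png

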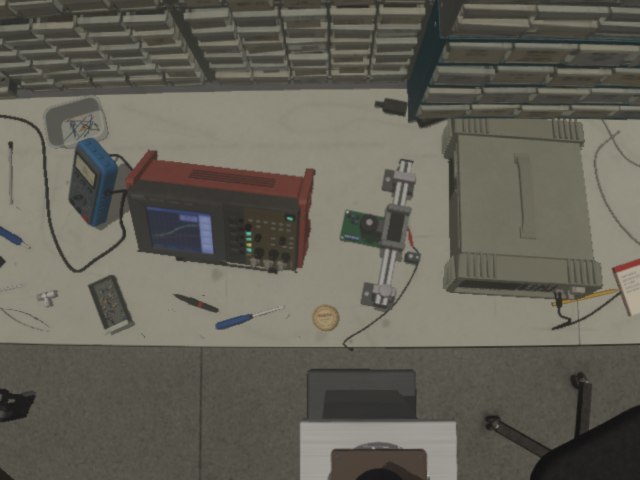

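View pics/scene.png

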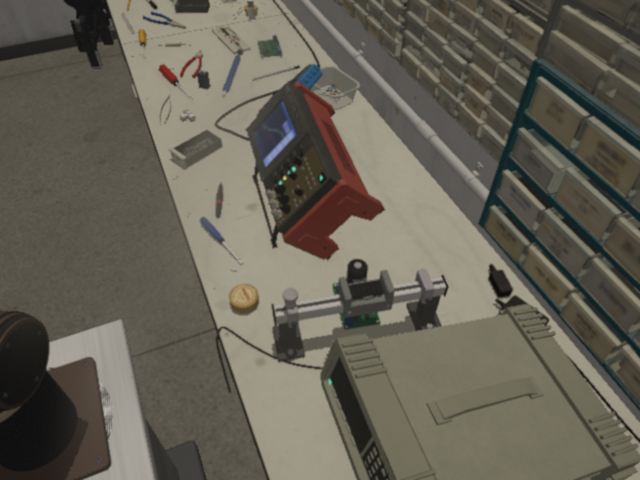

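The rail is at about (395,235) in the top view, with a round head near (290,297) in the scene view. I'll enlarge both.

```bash
python3 - <<'E'
from h import *
import pickle
a=pickle.load(open('top.pkl','rb'));b=pickle.load(open('scene.pkl','rb'))
A=cv2.resize(a['image'][150:315,330:440],None,fx=3.6,fy=3.6,interpolation=cv2.INTER_CUBIC)
B=cv2.resize(b['image'][250:370,260:460],(400,240),interpolation=cv2.INTER_CUBIC)
C=np.zeros((594,800,3),np.uint8);C[:A.shape[0],:A.shape[1]]=A[:594];C[:240,400:]=B
save('crop.png',C)
P=cloud(a)
q=P[150:315,330:440].reshape(-1,3)
for lo,hi in((.098,.109),(.116,.127),(.129,.139),(.139,.15)):
    m=(q[:,2]>lo)&(q[:,2]<hi)&(q[:,1]<.12)&(q[:,1]>-.2);print(lo,m.sum(),np.nanmedian(q[m],0),q[m].min(0),q[m].max(0))
E
```

```text
0.098 1085 [ 0.52358936 -0.01867011  0.10413347] [ 0.38313019 -0.06688279  0.09823902] [0.66402548 0.03696347 0.10898089]
0.116 873 [ 0.53827603 -0.02564422  0.12050322] [ 0.40138695 -0.06784561  0.1160089 ] [0.63658927 0.03558329 0.12685315]
0.129 312 [ 0.50525968 -0.02681373  0.13369365] [ 0.40116129 -0.05449253  0.12909949] [0.57199378 0.005739   0.13861383]
0.139 121 [ 0.4134977  -0.00469497  0.14223797] [ 0.40111472 -0.01565748  0.13903007] [0.42441328 0.00601957 0.14604613]
```

View pics/crop.png

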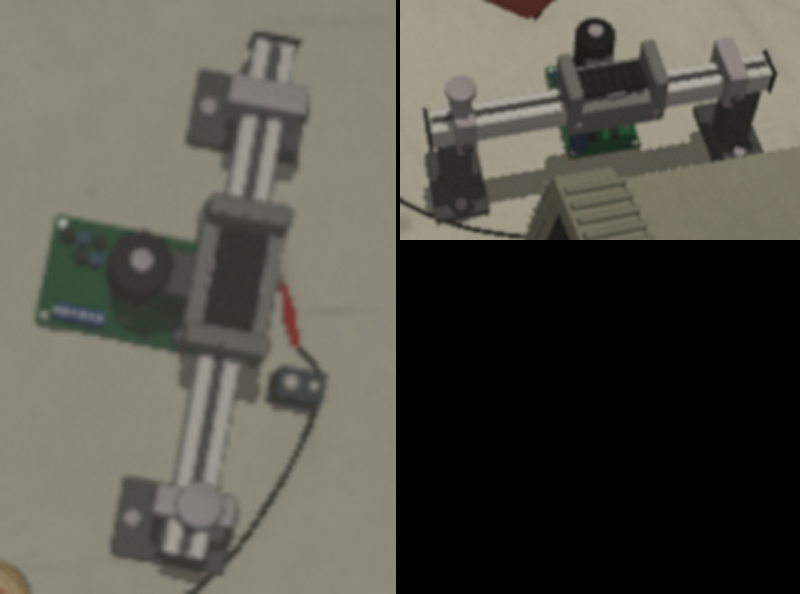

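The crop shows the round-headed pin at the end nearest the robot, the bottom of the crop at about (200,505). The plain stop is at the far end. The saddle sits between them, with lugs at (245,213) and (225,345), so it must move toward the robot. Next I'll fit the axis.

```bash
python3 - <<'E'
from h import *
import pickle
a=pickle.load(open('top.pkl','rb'));P=cloud(a)
b=pickle.load(open('scene.pkl','rb'));Pb=cloud(b)
def px(l): return [(330+x/3.6,150+y/3.6) for x,y in l]
print('pin',atz(a,px([(200,505)]),.142))
L=atz(a,px([(210,207),(288,219),(180,341),(264,354)]),.134);print('lugcorners',L)
f,n=(L[0]+L[1])/2,(L[2]+L[3])/2;print(f,n,(f+n)/2,np.degrees(np.arctan2(f[1]-n[1],f[0]-n[0])))
print('stop',atz(a,px([(269,97)]),.12), 'pad',atz(a,px([(235,276)]),.122))
for nm,Q in(('top',P),('scene',Pb)):
    q=Q.reshape(-1,3);q=q[(q[:,0]>.38)&(q[:,0]<.67)&(q[:,1]>-.08)&(q[:,1]<.02)]
    m=(q[:,2]>.1)&(q[:,2]<.108); r=q[m]; k=np.polyfit(r[:,0],r[:,1],1);print(nm,'rail y=',k,np.degrees(np.arctan(k[0])))
    m=(q[:,2]>.13)&(q[:,2]<.138)&(q[:,0]>.44);r=q[m]
    mid=(r[:,0].min()+r[:,0].max())/2
    for s in(r[r[:,0]<mid],r[r[:,0]>=mid]):print('lug',len(s),np.median(s,0),s.min(0),s.max(0))
    m=(q[:,2]>.14)&(q[:,0]<.44);print('head',np.median(q[m],0))
q=P.reshape(-1,3)
for lo,hi in((-.4,-.075),(.07,.55)):
    m=(q[:,1]>lo)&(q[:,1]<hi)&(q[:,0]>.3)&(q[:,0]<.72)&(q[:,2]>.1);print(q[m].min(0),q[m].max(0))
m=(q[:,0]>.2)&(q[:,0]<.6)&(q[:,1]>-.1)&(q[:,1]<.08);print(q[m][:,2].max())
E
```

```text
pin [[ 0.41128813 -0.00568965  0.142     ]]
lugcorners [[ 0.56350006 -0.01426794  0.134     ]
 [ 0.55704346 -0.05405351  0.134     ]
 [ 0.49448353  0.00225952  0.134     ]
 [ 0.48762932 -0.04019816  0.134     ]]
[ 0.56027176 -0.03416073  0.134     ] [ 0.49105643 -0.01896932  0.134     ] [ 0.52566409 -0.02656502  0.134     ] -12.379017776501538
stop [[ 0.62470623 -0.04796216  0.12      ]] pad [[ 0.52953483 -0.02779645  0.122     ]]
top rail y= [-0.19321841  0.07719477] -10.935837751746806
lug 143 [ 0.49603239 -0.02152339  0.13379529] [ 0.48820001 -0.041935    0.1301882 ] [ 0.50538775 -0.00144229  0.13718873]
lug 151 [ 0.56317121 -0.03383138  0.13363547] [ 0.55486732 -0.05449253  0.1302029 ] [ 0.57199378 -0.01210291  0.13760486]
head [ 0.41179011 -0.0047368   0.14241302]
scene rail y= [-0.19563501  0.07403202] -11.069255180237626
lug 169 [ 0.49574984 -0.02345159  0.1323843 ] [ 0.48660847 -0.04284093  0.13002382] [ 5.04846146e-01 -4.38887877e-04  1.35928505e-01]
lug 158 [ 0.56229667 -0.03548942  0.13258099] [ 0.55388996 -0.05594212  0.13010301] [ 0.57254799 -0.01311886  0.13672466]
head [ 0.41325605 -0.00457579  0.14109053]
[ 0.35585913 -0.39988413  0.10000065] [ 0.71998878 -0.07500617  0.57839766]
[0.4472504  0.09457662 0.10012286] [0.71999726 0.54997017 0.54676453]
0.1460461335525438
```

{"fn": "jog_arm", "kwargs": {"rows": "0 0 0.04 0 -1;0 0 0.04 0 -1;0 0 0.03 0 -1;0.008 -0.03 0 0.02 -1;0.008 -0.03 0 0.02 -1;0.008 -0.03 0 0.02 -1;0.008 -0.03 0 0.02 -1;0.008 -0.03 0 0.02 -1;0.008 -0.03 0 0.02 -1;0.008 -0.03 0 0.02 -1;0.008 -0.03 0 0.02 -1;0.008 -0.03 0 0.02 -1;0.008 -0.03 0 0.01 -1;0.008 -0.03 0 0 -1;0.012 -0.04 0 0 -1;0.012 -0.04 0 0 -1;0.012 -0.04 0 0 -1;0.012 -0.04 0 0 -1;0.012 -0.04 0 0 -1;0 0 0 0 -1"}}

```text
time: 2.1
tcp_pos: [0.4002, 0.0926, 0.3407]
ee_rot: [[-0.98, 0.198, -0.001], [0.198, 0.98, -0.002], [0.0, -0.002, -1.0]]
force: [-1.2, 0.9, -0.3]
width: 0.002
finger_force: 0.0
```

{"fn": "jog_arm", "kwargs": {"rows": "0.03 -0.03 0 0 -1;0.03 -0.03 0 0 -1;0.03 -0.03 0 0 -1;0.027 -0.028 0 0 -1;0 0 -0.04 0 -1;0 0 -0.04 0 -1;0 0 -0.03 0 -1;0 0 0 0 -1;0 0 0 0 -1"}}

```text
time: 3.0
tcp_pos: [0.5164, -0.0209, 0.2315]
ee_rot: [[-0.982, 0.19, -0.001], [0.19, 0.982, 0.0], [0.001, 0.0, -1.0]]
force: [0.6, 0.0, 0.7]
width: -0.002
finger_force: 0.0
```

```bash
python3 - <<'E'
from h import *
s=arm.sense();print(s['time'],s['tcp_pos'],s['force'])
d=snap('wrist');save('w1.png',d['image']);P=cloud(d).reshape(-1,3)
a=snap('top')
for q in(P,):
    u=np.array([.9816,-.1908]);q=q[(q[:,0]>.38)&(q[:,0]<.67)&(q[:,1]>-.08)&(q[:,1]<.02)]
    for lo,hi in((.1,.108),(.13,.138),(.14,.145),(.119,.125)):
        r=q[(q[:,2]>lo)&(q[:,2]<hi)]
        if len(r):
            x=(r[:,:2]-[.5295,-.0275])@u; y=(r[:,:2]-[.5295,-.0275])@[.1908,.9816]
            print(lo,len(r),np.histogram(x,np.arange(-.13,.13,.01))[0],np.median(y),y.min(),y.max(),np.percentile(x,[1,99]))
E
```

```text
3.0 [ 0.51641625 -0.02089099  0.2314795 ] [0.61227708 0.02282974 0.69771593]
0.1 4686 [  1  23 458 515 476 463 431 442 426 128   0  54 211 164  32   0   0   0
   0   0   0   0   0   0   0] 0.001976487752634112 -0.021065705887696975 0.045477025305478196 [-0.14680808  0.00911447]
0.13 1496 [  0   0   5   0   0   0   0   0   0 922 209   0   0   0   0  75 284   0
   0   0   0   0   0   0   0] -0.0017860604746338556 -0.021622901150253327 0.02218870189918359 [-0.03904492  0.03750611]
0.14 1245 [513 619 111   0   0   0   0   0   0   0   0   0   0   0   0   0   0   0
   0   0   0   0   0   0   0] 0.0011119388113731295 -0.010761293710944649 0.012445678922596987 [-0.12906473 -0.10765334]
0.119 3035 [108 207   0   0   0   0   0   0   0 123 219 500 486 482 433 469   8   0
   0   0   0   0   0   0   0] 0.0006136853068758304 -0.02180935491780752 0.04965288991873735 [-0.12369373  0.02955947]
```

View pics/w1.png

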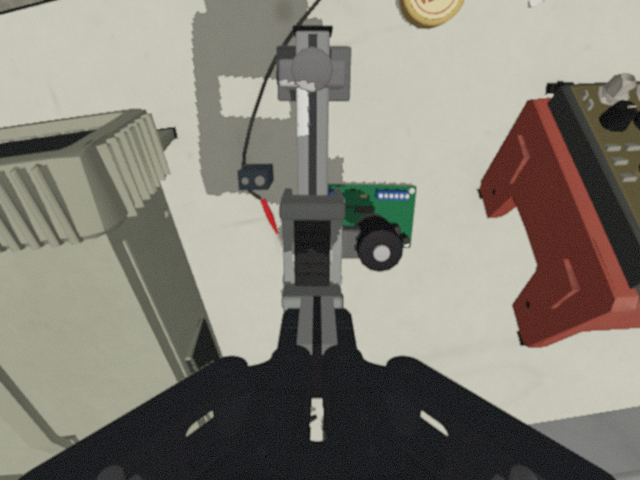

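The wrist view shows the saddle at (313,245), the near lug at (313,207) and the pin head at (312,68). All three match the fit, so I'll centre the tool and descend to just above the pad.

{"fn": "jog_arm", "kwargs": {"rows": "0 -0.004 -0.03 0 -1;0 0 -0.03 0 -1;0 0 -0.02 0 -1;0 0 -0.015 0 -1;0 0 -0.005 0 -1;0 0 0 0 -1;0 0 0 0 -1"}}

```text
time: 3.8
tcp_pos: [0.5176, -0.0258, 0.1329]
ee_rot: [[-0.982, 0.191, 0.003], [0.191, 0.982, -0.001], [-0.003, -0.0, -1.0]]
force: [0.1, -0.4, -0.1]
width: 0.002
finger_force: 0.0
```

{"fn": "jog_arm", "kwargs": {"rows": "0 0 -0.004 0 -1;0 0 -0.003 0 -1;0 0 -0.002 0 -1;0 0 -0.002 0 -1;0 0 -0.002 0 -1;0 0 0 0 -1;0 0 0 0 -1"}}

```text
time: 4.5
tcp_pos: [0.5179, -0.0259, 0.1208]
ee_rot: [[-0.982, 0.191, 0.003], [0.191, 0.982, -0.001], [-0.003, -0.0, -1.0]]
force: [-1.9, 0.1, 9.5]
width: -0.001
finger_force: 4.5
```

{"fn": "jog_arm", "kwargs": {"rows": "0 0 -0.001 0 -1;0 0 -0.001 0 -1;0 0 -0.001 0 -1;0 0 -0.001 0 -1;0 0 0 0 -1;0 0 0 0 -1"}}

```text
time: 5.1
tcp_pos: [0.5184, -0.026, 0.1174]
ee_rot: [[-0.982, 0.191, 0.004], [0.191, 0.982, -0.001], [-0.004, -0.0, -1.0]]
force: [-2.1, 1.1, 9.8]
width: 0.001
finger_force: 5.2
```

{"fn": "jog_arm", "kwargs": {"rows": "0 0 -0.001 0 -1;0 0 0 0 -1;-0.00196 0.00038 0 0 -1;-0.00196 0.00038 0 0 -1;-0.00196 0.00038 0 0 -1;-0.00196 0.00038 0 0 -1;-0.00196 0.00038 0 0 -1;0 0 0 0 -1"}}

```text
time: 5.9
tcp_pos: [0.5105, -0.0245, 0.1175]
ee_rot: [[-0.982, 0.191, 0.01], [0.191, 0.982, -0.002], [-0.01, -0.0, -1.0]]
force: [0.7, 0.2, 10.7]
width: -0.0
finger_force: 5.2
```

{"fn": "jog_arm", "kwargs": {"rows": "-0.0025 0.0005 0 0 -1;-0.0025 0.0005 0 0 -1;-0.0025 0.0005 0 0 -1;-0.0025 0.0005 0 0 -1;-0.0025 0.0005 -0.0005 0 -1;-0.0025 0.0005 0 0 -1;-0.0025 0.0005 0 0 -1;-0.0025 0.0005 0 0 -1;0 0 0 0 -1"}}

```text
time: 6.8
tcp_pos: [0.4904, -0.0205, 0.1169]
ee_rot: [[-0.982, 0.191, 0.01], [0.191, 0.982, -0.002], [-0.01, -0.0, -1.0]]
force: [0.2, 0.6, 10.6]
width: -0.001
finger_force: 5.3
```

```bash
cat > m.py <<'E'
from h import *
s=arm.sense();print(s['time'],s['tcp_pos'],s['force'])
for n in('top','scene'):
    q=cloud(snap(n)).reshape(-1,3);q=q[(q[:,0]>.38)&(q[:,0]<.67)&(q[:,1]>-.08)&(q[:,1]<.02)]
    r=q[(q[:,2]>.129)&(q[:,2]<.138)];x=(r[:,:2]-[.5295,-.0275])@[.9816,-.1908]
    c,e=np.histogram(x,np.arange(-.13,.1,.005));print(n,[(round(b,3),int(k)) for k,b in zip(c,e) if k])
E
python3 m.py
```

```text
6.8 [ 0.49044855 -0.02048741  0.11690393] [ 0.22025938  0.60902181 10.63054026]
top [(np.float64(-0.06), 5), (np.float64(-0.055), 2)]
scene [(np.float64(-0.13), 6), (np.float64(-0.125), 3), (np.float64(-0.12), 6), (np.float64(-0.115), 5), (np.float64(-0.11), 1), (np.float64(-0.07), 22), (np.float64(-0.065), 80), (np.float64(-0.06), 73), (np.float64(-0.055), 18), (np.float64(-0.05), 10), (np.float64(-0.045), 3), (np.float64(-0.04), 1), (np.float64(-0.035), 1), (np.float64(0.0), 62), (np.float64(0.005), 71), (np.float64(0.01), 48)]
```

{"fn": "jog_arm", "kwargs": {"rows": "-0.0025 0.0005 0 0 -1;-0.0025 0.0005 0 0 -1;-0.0025 0.0005 0 0 -1;-0.0025 0.0005 0 0 -1;-0.0025 0.0005 0 0 -1;-0.0025 0.0005 0 0 -1;-0.0025 0.0005 0 0 -1;-0.0025 0.0005 0 0 -1;-0.0025 0.0005 0 0 -1;-0.0025 0.0005 0 0 -1;-0.0025 0.0005 0 0 -1;-0.0025 0.0005 0 0 -1;-0.0025 0.0005 0 0 -1;-0.0025 0.0005 0 0 -1;0 0 0 0 -1"}}

```text
time: 8.4
tcp_pos: [0.4554, -0.0135, 0.1168]
ee_rot: [[-0.982, 0.191, 0.01], [0.191, 0.982, -0.002], [-0.01, -0.0, -1.0]]
force: [1.0, 1.3, 10.3]
width: 0.004
finger_force: 5.3
```

{"fn": "jog_arm", "kwargs": {"rows": "-0.00147 0.00029 0 0 -1;-0.00147 0.00029 0 0 -1;-0.00147 0.00029 0 0 -1;-0.00147 0.00029 0 0 -1;-0.00098 0.00019 0 0 -1;0 0 0 0 -1"}}

```text
time: 9.0
tcp_pos: [0.4489, -0.0122, 0.1168]
ee_rot: [[-0.982, 0.191, 0.01], [0.191, 0.982, -0.002], [-0.01, -0.0, -1.0]]
force: [2.4, 0.5, 9.6]
width: -0.002
finger_force: 5.3
```

{"fn": "jog_arm", "kwargs": {"rows": "-0.00098 0.00019 0 0 -1;-0.00098 0.00019 0 0 -1;0 0 0 0 -1;0 0 0 0 -1"}}

```text
time: 9.4
tcp_pos: [0.4469, -0.0118, 0.1168]
ee_rot: [[-0.982, 0.191, 0.01], [0.191, 0.982, -0.002], [-0.01, -0.0, -1.0]]
force: [1.7, 0.2, 9.8]
width: 0.003
finger_force: 5.3
```

{"fn": "jog_arm", "kwargs": {"rows": "-0.00098 0.00019 0 0 -1;-0.00098 0.00019 0 0 -1;0 0 0 0 -1"}}

```text
time: 9.7
tcp_pos: [0.4461, -0.0117, 0.1174]
ee_rot: [[-0.981, 0.191, 0.014], [0.191, 0.982, -0.003], [-0.014, 0.0, -1.0]]
force: [4.9, -1.0, 10.1]
width: 0.001
finger_force: 5.2
```

```bash
python3 m.py
```

```text
9.7 [ 0.44609012 -0.01169269  0.11737802] [ 4.86335787 -0.9753111  10.06947786]
top [(np.float64(-0.125), 1), (np.float64(-0.11), 1)]
scene [(np.float64(-0.13), 8), (np.float64(-0.125), 6), (np.float64(-0.12), 7), (np.float64(-0.115), 16), (np.float64(-0.11), 69), (np.float64(-0.105), 75), (np.float64(-0.1), 17), (np.float64(-0.095), 5), (np.float64(-0.09), 1), (np.float64(-0.085), 2), (np.float64(-0.08), 1), (np.float64(-0.045), 61), (np.float64(-0.04), 73), (np.float64(-0.035), 48)]
```

{"fn": "jog_arm", "kwargs": {"rows": "-0.00098 0.00019 -0.0005 0 -1;-0.00098 0.00019 0 0 -1;0 0 0 0 -1;0 0 0 0 -1"}}

```text
time: 10.2
tcp_pos: [0.4458, -0.0117, 0.1177]
ee_rot: [[-0.981, 0.191, 0.018], [0.191, 0.982, -0.003], [-0.019, 0.0, -1.0]]
force: [7.2, 0.2, 9.9]
width: 0.002
finger_force: 5.1
```

The push force has risen to 7 N and the TCP no longer advances, so the saddle is against the stop. Now I'll lift straight up.

{"fn": "jog_arm", "kwargs": {"rows": "0 0 0.002 0 -1;0 0 0.002 0 -1;0 0 0.002 0 -1;0 0 0.003 0 -1;0 0 0.004 0 -1;0 0 0 0 -1"}}

```text
time: 10.8
tcp_pos: [0.443, -0.0113, 0.1266]
ee_rot: [[-0.981, 0.191, 0.013], [0.191, 0.982, -0.003], [-0.013, -0.0, -1.0]]
force: [10.5, -1.0, -3.7]
width: 0.004
finger_force: 5.2
```

{"fn": "jog_arm", "kwargs": {"rows": "0.002 -0.0004 0 0 -1;0.002 -0.0004 0.001 0 -1;0.002 -0.0004 0.001 0 -1;0.002 -0.0004 0.002 0 -1;0 0 0.005 0 -1;0 0 0.02 0 -1;0 0 0.04 0 -1;0 0 0.04 0 -1;0.03 0 0.04 0 -1;0.04 0 0 0 -1;0.04 0 0 0 -1;0 0 0 0 -1"}}

```text
time: 12.0
tcp_pos: [0.5597, -0.012, 0.2732]
ee_rot: [[-0.982, 0.19, -0.001], [0.19, 0.982, 0.0], [0.001, 0.0, -1.0]]
force: [0.5, -0.3, -0.0]
width: 0.0
finger_force: 0.0
```

```bash
python3 m.py; python3 - <<'E'
from h import *
d=snap('wrist');b=snap('scene')
save('end.png',np.hstack([cv2.resize(d['image'],(400,300)),cv2.resize(b['image'][250:370,260:420],(400,300),interpolation=cv2.INTER_CUBIC)]))
E
```

```text
12.0 [ 0.55970298 -0.0120136   0.27319944] [ 0.46861734 -0.29642815 -0.03100552]
top []
scene [(np.float64(-0.13), 6), (np.float64(-0.125), 6), (np.float64(-0.12), 6), (np.float64(-0.115), 15), (np.float64(-0.11), 67), (np.float64(-0.105), 75), (np.float64(-0.1), 9), (np.float64(-0.045), 55), (np.float64(-0.04), 77), (np.float64(-0.035), 46)]
```

View pics/end.png

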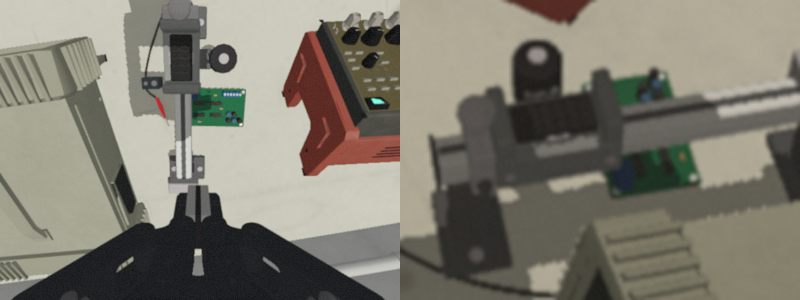

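The closing view shows the saddle at (180,50) in the wrist half, touching the pin stop. The board and battery haven't moved, and the arm is clear.

```bash
python3 -c "
from plant import arm
print(arm.job_done())"
```

```text
the job is handed in; nothing more can be done
None
```

The job is handed in: the saddle was slid about 71 mm with the pad held down until it met the pin-headed stop, then the pad was let up so the brake holds the camera there; the arm touches nothing, and the move took 12 s of the 32 s allowed.

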